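# Press the lid home on the filling tub

### The job

Cover the filling tub: the white lid's grip is out of reach under the low shelf, so draw the lid right out by its protruding end, leave it lying flat on the worktop and let go of it. Then take it by its black grip, lay it in the tub's mouth and press it down firmly until it is fully home on the ledge all round. Leave the jar standing where it is.

Things in the scene. Friction and masses are not known exactly. Their poses are not given: they have to be found in the camera images.
- lid: Stiff white flat bar, 200 (x) x 60 (y) x 16 mm thick, 0.3 to 0.5 kg, with an upright black grip block in mid-top: 40 (x) x 18 (y) x 45 mm tall, its top 61 mm over the underside. Origin: centre of underside, z up; same either way round. Starts flat on the worktop: 65 to 75 mm of its -x end sticks out of the shelf towards the robot, the grip hidden under the shelf.
- lid_grip (a point): Centre of the top face of the lid's black grip block.
- riser: Low aluminium shelf, fixed, 240 mm wide (y), 200 mm deep (x), underside 68 and top 74 mm up, closed at sides and back, open in front. Origin: on the worktop below the middle of its front edge; x points inward, away from the robot. A steel cup (72 mm wide, 60 mm tall) stands on it, its near side over 100 mm behind the front edge.
- riser_mid (a point): Centre of the low shelf's top face, 100 mm behind its front edge.
- tub: Narrow steel filling tub, fixed: 219 (x) x 79 mm (y), rim 92 mm up. Origin: centre of underside, z up. Mouth 207 x 67 mm (lid has 3.5 mm to spare all round). 28 mm below the rim (64 mm up) a rigid ledge runs round inside: the lid is home with its underside on it, its flat top 12 mm below the rim, grip top 125 mm up. Fingers beside the lid's edges do not fit into the mouth.
- tub_mouth (a point): Centre of the tub's mouth at rim height.
- seal (a joint): Black rubber seal frame just inside the tub's ledge, slides straight down (m): 0 = its top 8 mm above the ledge (starts at 0 to 0.002); 0.008 = level with the ledge, where the lid is stopped. Resists with about 11 N plus 1.5 N per 10 mm/s, so the lid's weight alone does not move it; it stays where pushed.
- jar: Closed jar, 60 mm wide, 100 mm tall, standing between tub and shelf; leave it. Origin: centre of the underside.
Things that resemble listed ones, but are neither listed nor needed, are in the scene too. What is shaped like the lid but turquoise is not meant.

How it is judged:
On the way:
1. the lid is drawn out until its grip is clear of the shelf, lies flat on the worktop and is let go (horizontal distance between lid and riser_mid above 0.125 m and height (world z) of lid below 0.006 m and angle between lid's own z axis and vertical below 0.06 rad and contact force between lid and the fingers below 0.3 N and linear speed of lid below 0.02 m/s), for 0.2 s.
At the end, for the whole second after the job is handed in: The lid lies at rest, grip up, in the tub's mouth and fully home: its underside within 2 mm of the ledge, tilted by less than 0.03 rad, centred within 8 mm, the seal pressed down by more than 6 of its 8 mm (z of lid in the frame of tub between 0.06 and 0.066 m and horizontal distance between lid and tub_mouth below 0.008 m and angle between the z axis of lid and the z axis of tub, either way round below 0.03 rad and angle between lid's own z axis and vertical below 0.5 rad and value of joint seal above 0.006 m and linear speed of lid below 0.02 m/s); the robot touches nothing.
It fails at once if the jar is shifted by more than 40 mm or tipped over (distance of jar from where it was at the start of the episode above 0.04 m or angle between jar's own z axis and vertical above 0.5 rad).
It also fails if it takes over 61 s, if anything falls off the work surface, if the arm or the gripper's body presses on something with over 40 N, if the wrist force passes 120 N, or if a joint passes its speed limit or range.

### The arm

A 7-joint arm with a two-finger parallel gripper is mounted at the origin on the work surface. World frame = base frame: x ahead of the robot, y to its left, z up, the work surface at z = 0. Lengths are in m, angles in rad, forces in N, time in s.
With the tool pointing down it reaches from about 0.425 to 0.825 m from the base axis. Payload 3.6 kg.
Tool frame: the origin (TCP) lies on the centre line of the jaws, within the pads' length; the fingertips stand 25 mm ahead of it and the grasp point (between the pads) lies 6 mm ahead of it; y points along the fingers, x is the direction in which the jaws open and shut, and the axes are right-handed (so a half turn about y gives the same grasp; the last joint's range is limited). The gripper opens to 85 mm and grips with 20 to 120 N. Pads are 22 mm wide; open, the fingers measure 114 mm over their backs; the gripper's body (76 mm by 85 mm) begins 54 mm behind the grasp point. The pads swing forward as they close: fully open they stand 13 mm farther back than shut.
Start: joints at [-1.262, 0.615, -0.013, 1.423, 0.008, 1.103, -0.04], TCP at [0.214, 0.614, 0.256] pointing down, gripper open.
Joint ranges: [-3.12, 3.12], [-0.3, 2.06], [-1.34, 1.32], [0.26, 2.42], [-1.36, 4.5], [0.01, 1.98], [-2.84, 2.84]. Speed limits (rad/s): [2.79, 2.79, 3.14, 3.14, 3.14, 3.14, 3.14].

### API

Orientations are given as a unit quaternion [x, y, z, w].
In Python, from workcell import read_state, cams, job_done gives the robot as it stands.
- The arm moves only by the shell command python3 -m jog 'ROWS'. ROWS is JSON, a list that holds one entry, the list of rows, each a list of 7 numbers: the shift along the tool's x, y, z in cm, then the turn, a rotation vector about the tool's x, y, z in degrees, then the finger opening in cm, from 0 to 8.54. In form: [[[dx, dy, dz, ax, ay, az, jaw], ...]]. A call has 1 to 10 rows; each row is the pose to reach, as a shift and turn from the pose commanded when the call began, along the tool's axes at that moment; what a row does not reach only later rows make up. A row lasts 1/12 s, in which the tool goes at most 41.7 mm and 7.16 degrees, less where a joint would pass 70% of its speed; a pose out of reach is approached as far as the arm can. A call with a gripper value outside its range is refused whole. The fingers move at their own pace and stop on an object; the grip force is fixed at half the most. Time passes only in rows, so rows that repeat a pose let the fingers close. It gives the time, the measured TCP pose, the force and the opening at its end, in the units of the state.
- read_state(): the state, without advancing time (a new reading comes with each control period).
- cams.grab_frame(name): name is "side" or "top"; returns a dict with "img" (400x640x3 uint8, red, green, blue), "fx", "fy", "cx", "cy" (pixels), "extrinsics" (4x4, takes a point from world to camera coordinates). Camera axes: x right, y down, z forward; pixel columns grow to the right and rows downward; lengths in m; the calibration is good to about 2 mm. A picture is of the moment at which its call begins. There is no depth.
- job_done(): hands the job in, once; it reports no verdict.
The state is a dict: "time": time; "qpos": joint angles; "qvel": joint speeds; "joint_efforts": joint torques, N m; "position": TCP position; "tcp_rot": TCP orientation; "force": force on the tool from outside, world axes, zero at the start; "torque": the same for the moment, N m; "width": opening from 0.0 (shut) to 1.0 (fully open).
Only numpy, scipy, OpenCV 4.12 (cv2) and the standard library are available. Lean on these libraries where they do the work, as an engineer would, in place of code of your own. Each camera call takes 0.05 s, during which the arm holds its last target.

## Working session

There is one attempt and no reset: what is moved stays moved. The work goes in short steps, Python scripts to look and compute and a shell command to move; the robot and the scene stay as the last step left them, time stands still between calls to the robot, and variables do not carry over. Pictures are saved under pics/ and viewed, and the job is handed in when it is done.

```bash
ls; mkdir -p pics; python3 - <<'E'
from workcell import read_state,cams
import cv2,numpy as np
s=read_state();print(s)
for n in("top","side"):
    f=cams.grab_frame(n);cv2.imwrite(f"pics/{n}0.png",f["img"][:,:,::-1])
    print(n,f["fx"],f["fy"],f["cx"],f["cy"],np.round(f["extrinsics"],4).tolist())
E
```

```text
pics
{'time': 0.0, 'qpos': array([-1.26251268,  0.61591675, -0.012617  ,  1.42489341,  0.00812436,
        1.10341634, -0.04039971]), 'qvel': array([-0.00014714,  0.00110122,  0.00047686, -0.00146259,  0.0002852 ,
        0.00089564, -0.00012646]), 'joint_efforts': array([-1.11147631e-04, -4.69210696e+01,  2.59359134e-01, -1.71030951e+01,
        1.00613982e-02,  9.67697008e-03,  8.42580619e-06]), 'position': array([0.2133325 , 0.61325141, 0.2551415 ]), 'tcp_rot': array([ 0.57684651,  0.4089959 , -0.41046001, -0.57575431]), 'force': array([-0.45629223, -0.86309539,  0.31107767]), 'torque': array([-0.02831648, -0.00024699, -0.03875001]), 'width': 1.0004037997666}
top 386.10184324819215 386.10184324819215 318.12440870095185 199.33343539624929 [[-0.149, -0.9888, -0.0018, 0.0695], [-0.9647, 0.1458, -0.2193, 0.5594], [0.2171, -0.031, -0.9756, 0.832], [0.0, 0.0, 0.0, 1.0]]
side 509.4182262381837 509.4182262381837 318.716070880015 193.5749670104935 [[-0.7629, -0.6465, 0.0097, 0.444], [-0.5074, 0.5893, -0.6287, 0.3384], [0.4008, -0.4846, -0.7776, 0.7928], [0.0, 0.0, 0.0, 1.0]]
```

View pics/top0.png

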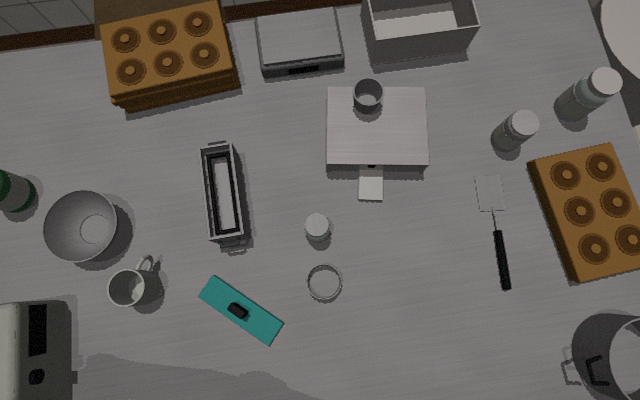

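View pics/side0.png

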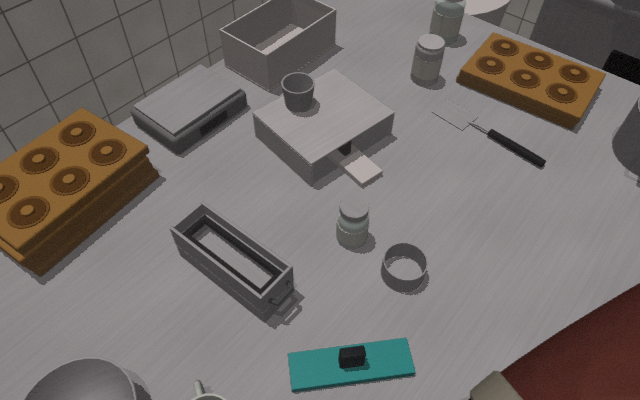

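The white lid candidates in the top view are the white bar end sticking out of the shelf at (370,185), the turquoise bar at (240,310) and the spatula blade at (490,190). The description fits (370,185): it is white and under the low shelf, with the black grip just visible at (371,166). The tub is at (223,193), and the jar is at (317,228). I'll check these in close crops.

```bash
cat > h.py <<'E'
import cv2,numpy as np
from workcell import read_state,cams
from scipy.spatial.transform import Rotation as R
def ray(f,px,z):
    px=np.atleast_2d(px).astype(float);E=np.array(f["extrinsics"])
    d=np.c_[(px[:,0]-f["cx"])/f["fx"],(px[:,1]-f["cy"])/f["fy"],np.ones(len(px))]@E[:3,:3]
    c=-E[:3,:3].T@E[:3,3]
    return c+d*((z-c[2])/d[:,2])[:,None]
def proj(f,P):
    E=np.array(f["extrinsics"]);q=np.atleast_2d(P)@E[:3,:3].T+E[:3,3]
    return np.c_[f["fx"]*q[:,0]/q[:,2]+f["cx"],f["fy"]*q[:,1]/q[:,2]+f["cy"]]
def crop(f,x0,y0,x1,y1,k,name):
    cv2.imwrite(name,cv2.resize(f["img"][y0:y1,x0:x1,::-1],None,fx=k,fy=k,interpolation=cv2.INTER_CUBIC))
E
python3 - <<'E'
from h import *
f=cams.grab_frame("top");crop(f,320,80,440,210,5,"pics/c1.png");crop(f,190,130,260,260,4,"pics/c2.png")
g=cams.grab_frame("side");crop(g,240,60,400,200,5,"pics/c3.png");crop(g,160,195,310,325,5,"pics/c4.png")
print(R.from_quat(read_state()["tcp_rot"]).as_matrix().round(3))
E
```

```text
[[ 0.328 -0.001 -0.945]
 [ 0.945 -0.001  0.328]
 [-0.002 -1.     0.   ]]
```

View pics/c1.png

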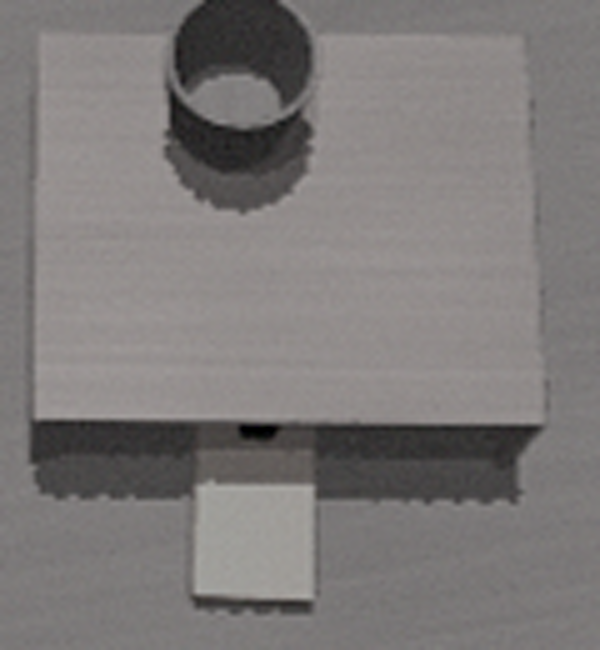

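View pics/c2.png

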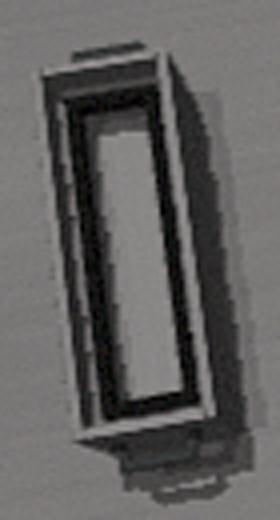

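View pics/c3.png

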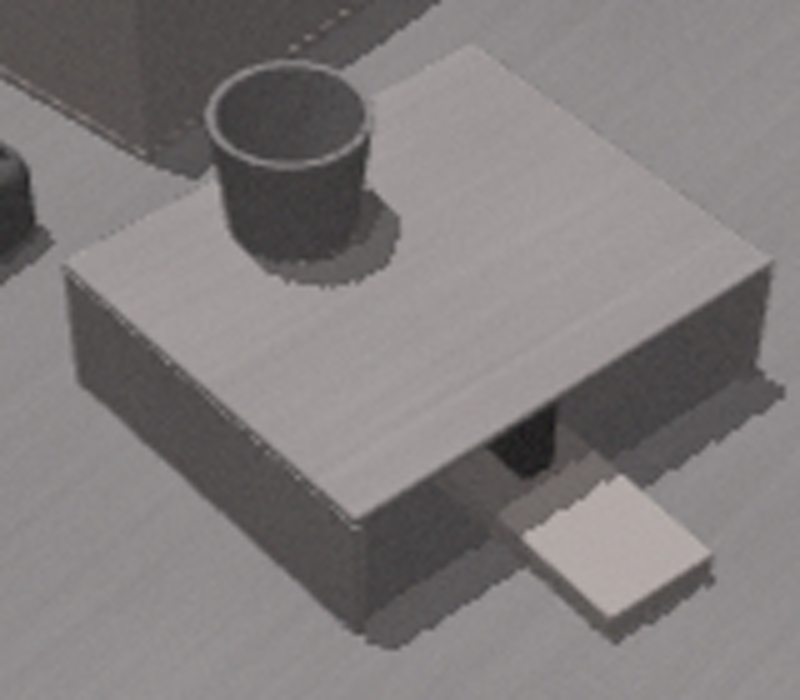

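View pics/c4.png

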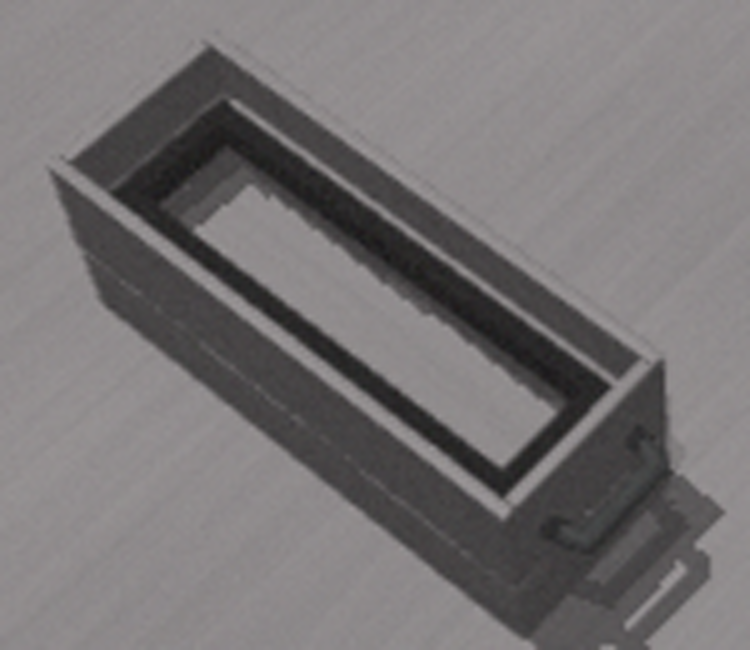

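```bash
python3 - <<'E'
from h import *
f=cams.grab_frame("top");g=cams.grab_frame("side")
def P(f,x0,y0,k,uv,z): return ray(f,(np.array(uv)+.5)/k-.5+[x0,y0],z)
def show(n,a): print(n,(a[:,:2]*1000).round(1).tolist())
a=P(f,320,80,5,[(193,597),(313,601),(198,484),(315,484)],.016);show("lid top",a)
b=P(g,240,60,5,[(610,617),(712,552)],.016);show("lid side L,R",b)
r=P(f,320,80,5,[(35,420),(545,424)],.074);show("riser top",r)
r2=P(g,240,60,5,[(358,522),(770,263)],.074);show("riser side",r2)
t=P(f,190,130,4,[(42,75),(168,52),(213,415),(78,440)],.092);show("tub top",t);show("ctr",t.mean(0)[None])
t2=P(g,160,195,5,[(52,163),(208,40),(660,358),(505,518)],.092);show("tub side",t2);show("ctr",t2.mean(0)[None])
for q in(t,t2):
  d=(q[0]+q[1]-q[2]-q[3])/2;print("tub yaw",np.degrees(np.arctan2(d[1],d[0])),np.hypot(d[0],d[1]), np.linalg.norm((q[0]+q[3]-q[1]-q[2])/2))
for q in(a[:2],b,r,r2):
  d=q[1]-q[0];print("yaw(normal)",np.degrees(np.arctan2(d[0],-d[1])),np.linalg.norm(d),(q.mean(0)*1000).round(1))
show("jar top t/s",np.r_[ray(f,(317,222),.1),ray(g,(354,211),.1)])
E
```

```text
lid top [[560.0, -113.0], [549.3, -170.5], [616.0, -125.3], [607.4, -182.4]]
lid side L,R [[560.3, -112.1], [549.4, -169.2]]
riser top [[642.4, -46.7], [604.9, -281.4]]
riser side [[640.0, -44.1], [603.5, -276.9]]
tub top [[716.7, 237.3], [719.8, 164.0], [505.8, 160.8], [503.2, 235.3]]
ctr [[611.4, 199.4]]
tub side [[718.8, 242.7], [718.8, 170.7], [504.4, 162.6], [502.4, 237.9]]
ctr [[611.1, 203.4]]
tub yaw 0.7040132565936692 0.21371719113214083 0.07392490857979608
tub yaw 1.7207762210064736 0.2155182178370504 0.07367582680082052
yaw(normal) -10.553351186051724 0.05846825282152084 [ 554.6 -141.7   16. ]
yaw(normal) -10.86700842882118 0.05818948325739389 [ 554.9 -140.6   16. ]
yaw(normal) -9.074769579984457 0.2377212320451877 [ 623.7 -164.1   74. ]
yaw(normal) -8.896411959070738 0.2356593774910521 [ 621.8 -160.5   74. ]
jar top t/s [[505.2, -3.6], [492.9, 9.5]]
```

```bash
cat >> h.py <<'E'
def rel(pos,xang):
    "shift (cm) and turn (deg) in tool axes to reach pos with tool y straight down and tool x at xang deg"
    s=read_state();M=R.from_quat(s["tcp_rot"]).as_matrix()
    c,q=np.cos(np.radians(xang)),np.sin(np.radians(xang))
    x=np.array([c,q,0]);y=np.array([0,0,-1.]);T=np.c_[x,y,np.cross(x,y)]
    print("shift cm",(M.T@(np.array(pos)-s["position"])*100).round(2),"turn deg",np.degrees(R.from_matrix(M.T@T).as_rotvec()).round(2),"t",round(s["time"],2),"F",s["force"].round(1),"w",round(float(s["width"]),3))
E
python3 -c "
from h import *
rel([.52,.28,.26],70.9);rel([.566,-.143,.2],79.3)"
```

```text
shift cm [-21.45  -0.39 -39.91] turn deg [-0.   -0.08 -0.05] t 0.3 F [ 0.6 -0.5 -0.1] w 1.003
shift cm [-59.88   5.64 -58.15] turn deg [-0.01 -8.48 -0.05] t 0.3 F [ 0.6 -0.5 -0.1] w 1.003
```

```bash
python3 -m jog '[[[-21.5,-0.4,-39.9,0,0,0,8.5],[-21.5,-0.4,-39.9,0,0,0,8.5],[-21.5,-0.4,-39.9,0,0,0,8.5],[-21.5,-0.4,-39.9,0,0,0,8.5],[-21.5,-0.4,-39.9,0,0,0,8.5],[-21.5,-0.4,-39.9,0,0,0,8.5],[-21.5,-0.4,-39.9,0,0,0,8.5],[-21.5,-0.4,-39.9,0,0,0,8.5],[-21.5,-0.4,-39.9,0,0,0,8.5],[-21.5,-0.4,-39.9,0,0,0,8.5]]]'
python3 -c "
from h import *
rel([.52,.28,.26],70.9);rel([.566,-.143,.2],79.3)"
```

```text
time: 1.13
position: [0.4962, 0.305, 0.2602]
tcp_rot: [-0.576, -0.41, 0.41, 0.576]
force: [0.5, 0.7, -0.1]
width: 0.992
shift cm [-1.58  0.02 -3.07] turn deg [ 0.01 -0.07  0.02] t 1.13 F [ 0.5  0.7 -0.1] w 0.992
shift cm [-40.03   6.01 -21.31] turn deg [ 0.01 -8.47  0.02] t 1.13 F [ 0.5  0.7 -0.1] w 0.992
```

```bash
python3 -m jog '[[[-40,6,-21.3,0,-8.5,0,7],[-40,6,-21.3,0,-8.5,0,7],[-40,6,-21.3,0,-8.5,0,7],[-40,6,-21.3,0,-8.5,0,7],[-40,6,-21.3,0,-8.5,0,7],[-40,6,-21.3,0,-8.5,0,7],[-40,6,-21.3,0,-8.5,0,7],[-40,6,-21.3,0,-8.5,0,7],[-40,6,-21.3,0,-8.5,0,7],[-40,6,-21.3,0,-8.5,0,7]]]'
python3 -c "
from h import *
rel([.566,-.143,.2],79.3)"
```

```text
time: 1.97
position: [0.5587, -0.1035, 0.2053]
tcp_rot: [0.544, 0.451, -0.451, -0.544]
force: [0.3, -0.1, 0.4]
width: 0.821
shift cm [-3.75  0.53 -1.45] turn deg [0.03 0.02 0.  ] t 1.97 F [ 0.3 -0.1  0.4] w 0.821
```

```bash
python3 -c "
from h import *
rel([.566,-.143,.1],79.3)"
```

```text
shift cm [-3.75 10.53 -1.44] turn deg [0.03 0.02 0.  ] t 1.97 F [ 0.3 -0.1  0.4] w 0.821
```

```bash
python3 -m jog '[[[-3.75,2,-1.45,0,0,0,7],[-3.75,5,-1.45,0,0,0,7],[-3.75,9,-1.45,0,0,0,7],[-3.75,10.5,-1.45,0,0,0,7],[-3.75,10.5,-1.45,0,0,0,7],[-3.75,10.5,-1.45,0,0,0,7]]]'
python3 - <<'E'
from h import *
rel([.566,-.143,.028],79.3)
f=cams.grab_frame("top");crop(f,300,100,440,230,5,"pics/d1.png")
g=cams.grab_frame("side");crop(g,240,60,440,220,4,"pics/d2.png")
E
```

```text
time: 2.47
position: [0.5658, -0.1409, 0.0998]
tcp_rot: [-0.544, -0.451, 0.452, 0.545]
force: [0.8, -0.3, 0.7]
width: 0.819
shift cm [-0.21  7.18 -0.07] turn deg [-0.08  0.03  0.  ] t 2.47 F [ 0.8 -0.3  0.7] w 0.819
```

View pics/d1.png

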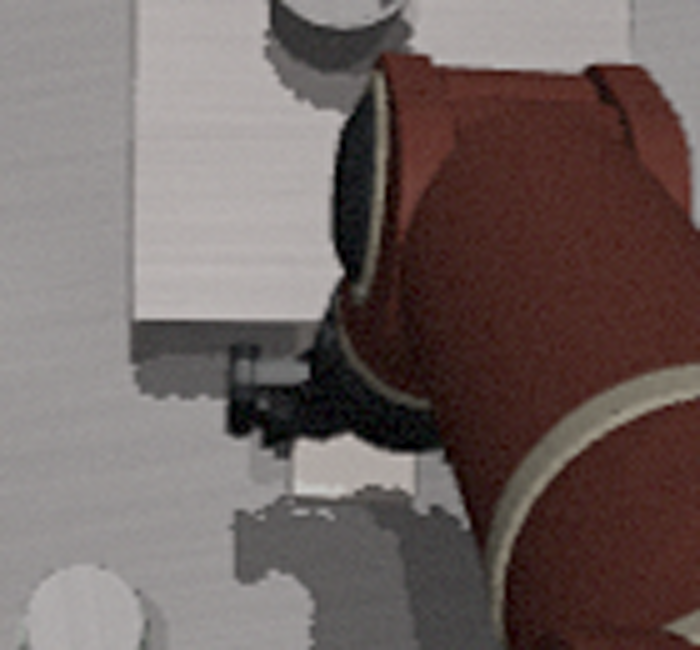

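View pics/d2.png

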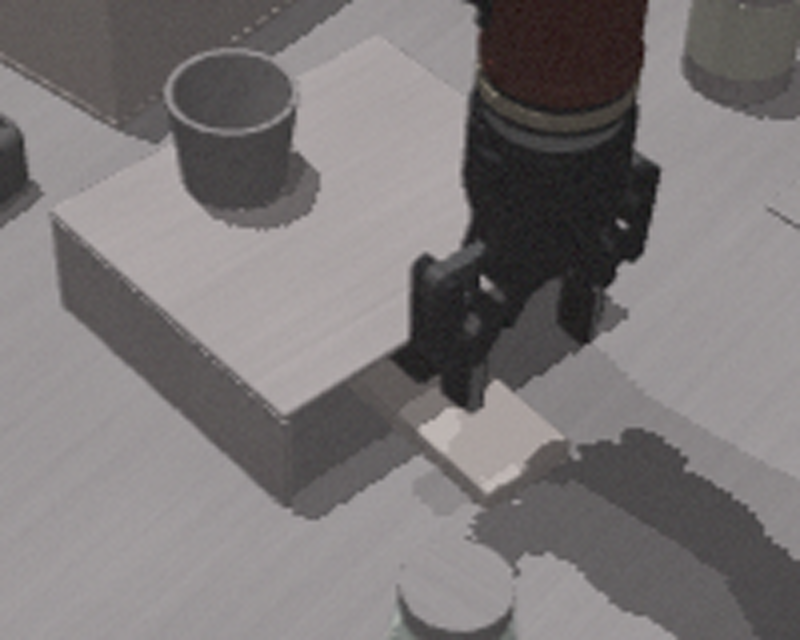

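The fingers straddle the lid's white end, which is at about (480,430) in the side crop. There is room to the shelf front, so I'm descending.

```bash
python3 -m jog '[[[-0.2,1.5,0,0,0,0,7],[-0.2,3,0,0,0,0,7],[-0.2,4.5,0,0,0,0,7],[-0.2,5.5,0,0,0,0,7],[-0.2,6,0,0,0,0,7],[-0.2,6.5,0,0,0,0,7],[-0.2,6.5,0,0,0,0,7]]]'
python3 - <<'E'
from h import *
rel([.566,-.143,.028],79.3)
g=cams.grab_frame("side");crop(g,290,90,440,210,5,"pics/e2.png")
E
```

```text
time: 3.15
position: [0.5658, -0.1429, 0.0354]
tcp_rot: [0.544, 0.451, -0.451, -0.544]
force: [0.5, 0.5, 0.2]
width: 0.818
shift cm [-0.01  0.74 -0.03] turn deg [ 0.02  0.03 -0.  ] t 3.15 F [0.5 0.5 0.2] w 0.818
```

View pics/e2.png

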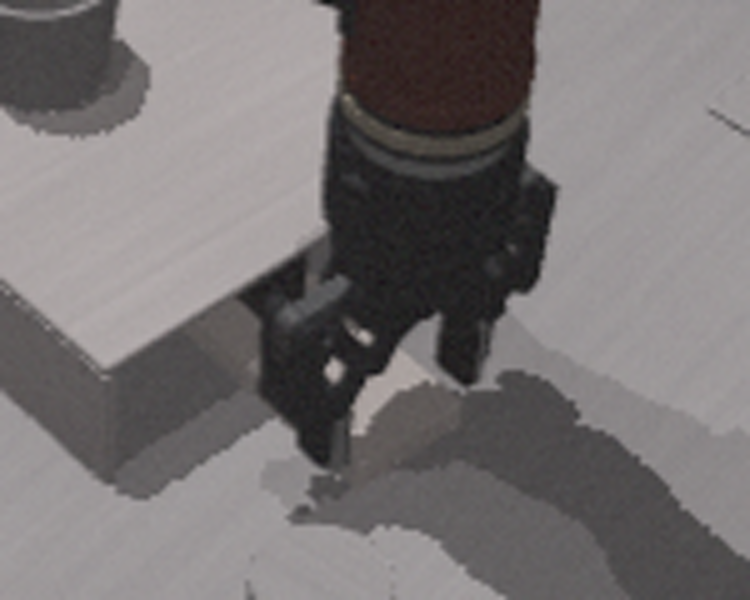

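```bash
python3 -m jog '[[[0,0.4,0,0,0,0,7],[0,0.8,0,0,0,0,7],[0,0.8,0,0,0,0,7],[0,0.8,0,0,0,0,5],[0,0.8,0,0,0,0,5],[0,0.8,0,0,0,0,5],[0,0.8,0,0,0,0,5],[0,0.8,0,0,0,0,5]]]'
python3 - <<'E'
from h import *
rel([.566,-.143,.028],79.3)
E
```

```text
time: 3.87
position: [0.5655, -0.1432, 0.0278]
tcp_rot: [0.545, 0.451, -0.451, -0.544]
force: [-2.5, 0.3, 6.2]
width: 0.684
shift cm [ 0.03 -0.02 -0.05] turn deg [ 0.01 -0.01 -0.02] t 3.87 F [-2.5  0.3  6.2] w 0.684
```

```bash
python3 -m jog '[[[0,0,0.6,0,0,0,5],[0,0,1.8,0,0,0,5],[0,0,3.2,0,0,0,5],[0,0,4.8,0,0,0,5],[0,0,6.4,0,0,0,5],[0,0,8,0,0,0,5],[0,0,9.2,0,0,0,5],[0,0,10,0,0,0,5],[0,0,10.5,0,0,0,5],[0,0,10.5,0,0,0,5]]]'
python3 - <<'E'
from h import *
rel([.566,-.143,.028],79.3)
f=cams.grab_frame("top");crop(f,250,80,440,240,4,"pics/f1.png")
g=cams.grab_frame("side");crop(g,250,60,450,220,4,"pics/f2.png")
E
```

```text
time: 4.7
position: [0.4628, -0.1233, 0.0277]
tcp_rot: [0.545, 0.452, -0.451, -0.544]
force: [0.9, 0.0, 6.8]
width: 0.682
shift cm [-3.000e-02 -1.000e-02 -1.051e+01] turn deg [0.1  0.07 0.  ] t 4.7 F [0.9 0.  6.8] w 0.682
```

View pics/f2.png

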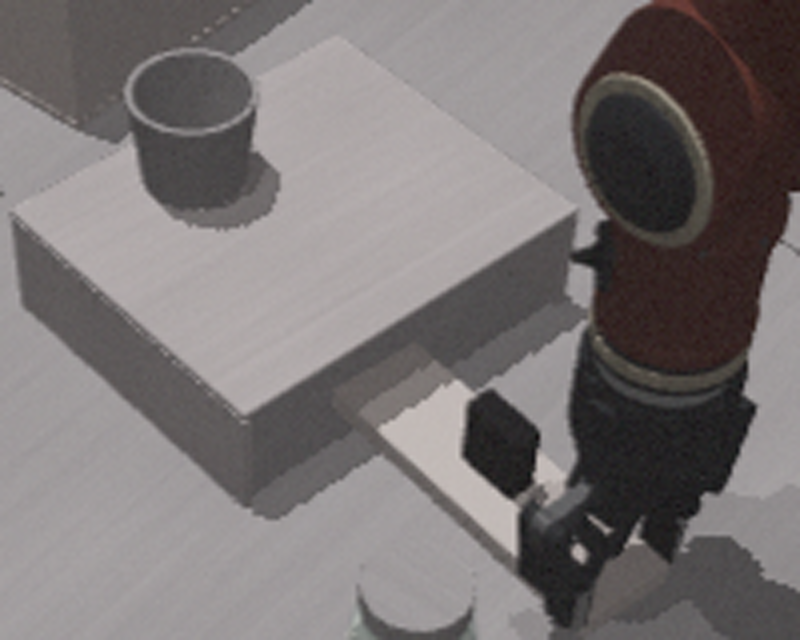

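View pics/f1.png

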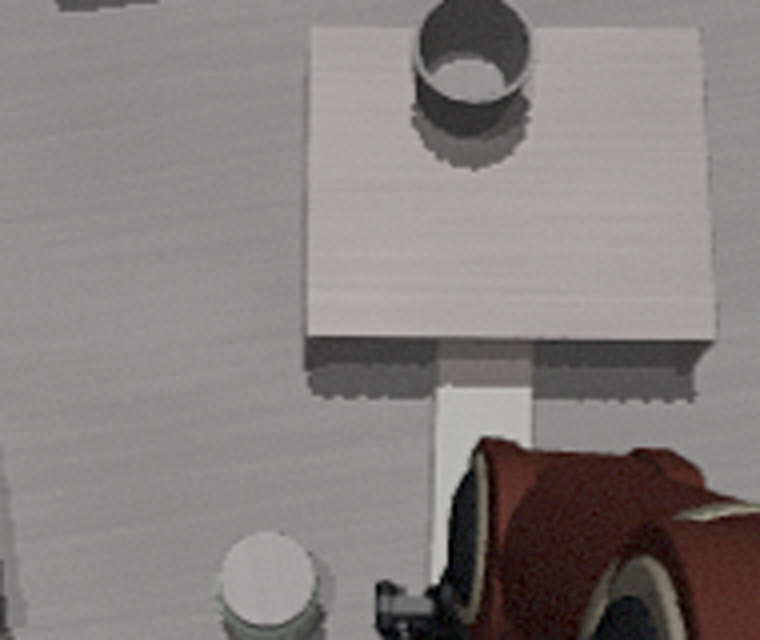

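The lid is drawn out and its grip is clear, at (500,440) in the side crop. I'll pull it another 3 cm so its far end nearly clears the shelf, then release.

```bash
python3 -m jog '[[[0,0,0.8,0,0,0,5],[0,0,1.8,0,0,0,5],[0,0,2.6,0,0,0,5],[0,0,3,0,0,0,5],[0,0,3,0,0,0,5],[0,0,3,0,0,0,7.4],[0,0,3,0,0,0,7.4],[0,0,3,0,0,0,7.4],[0,0,3,0,0,0,7.4],[0,0,3,0,0,0,7.4]]]'
python3 -m jog '[[[0,0,0,0,0,0,7.4],[0,-1,0,0,0,0,7.4],[0,-3,0,0,0,0,7.4],[0,-6,0,0,0,0,7.4],[0,-10,0,0,0,0,7.4],[0,-13,0,0,0,0,7.4],[0,-15,0,0,0,0,7.4],[0,-15,0,0,0,0,7.4]]]'
python3 - <<'E'
from h import *
print(read_state()["position"])
f=cams.grab_frame("top");crop(f,250,80,440,240,4,"pics/g1.png")
g=cams.grab_frame("side");crop(g,270,90,470,250,4,"pics/g2.png")
E
```

```text
time: 5.63
position: [0.4319, -0.1178, 0.0269]
tcp_rot: [-0.544, -0.451, 0.452, 0.545]
force: [0.2, 0.4, 1.0]
width: 0.865
time: 6.3
position: [0.435, -0.1185, 0.1812]
tcp_rot: [0.547, 0.453, -0.449, -0.542]
force: [0.6, -0.8, 0.3]
width: 0.867
[ 0.43504735 -0.11845797  0.18117839]
```

View pics/g1.png

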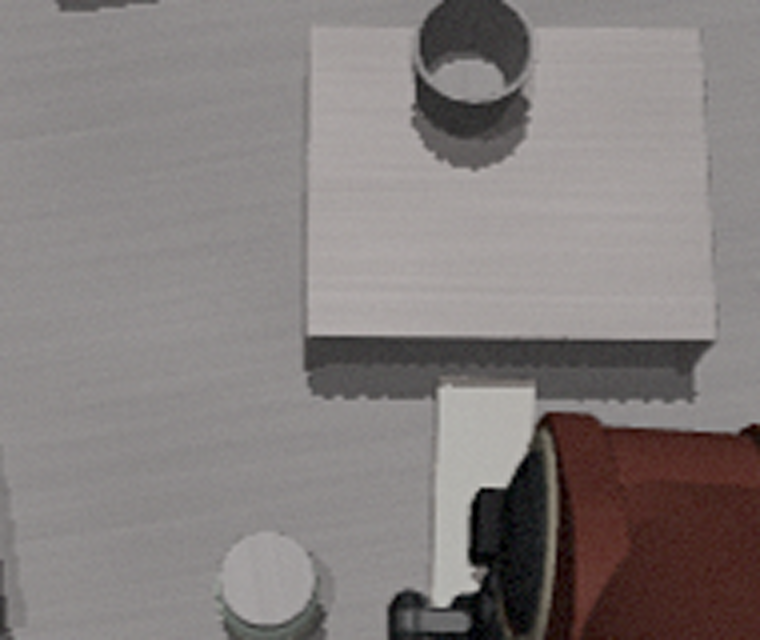

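View pics/g2.png

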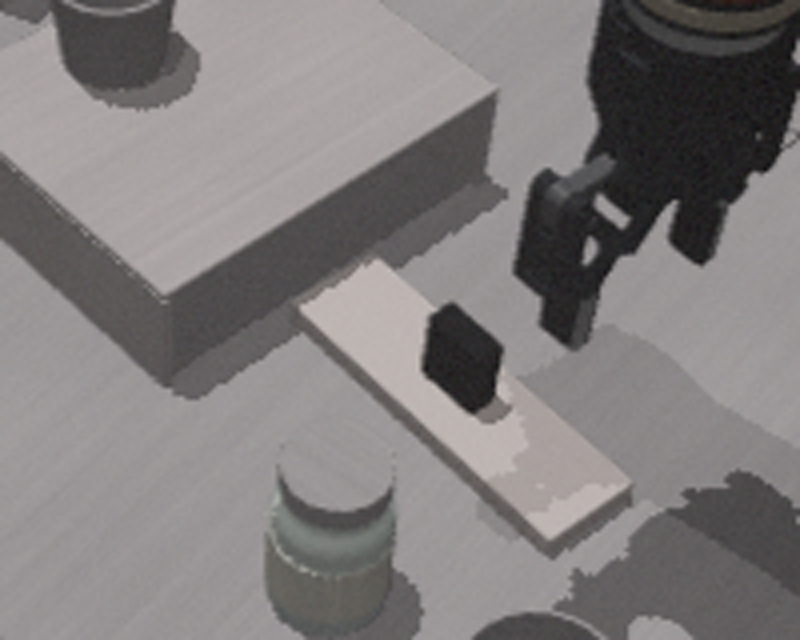

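The lid lies flat and free, with its far end just clear of the shelf front. In the side crop its top corners are (298,305), (377,261), (632,487) and (553,543). I'll measure its pose from these.

```bash
python3 - <<'E'
from h import *
g=cams.grab_frame("side");f=cams.grab_frame("top")
img=g["img"].astype(int)
P=lambda uv,z: ray(g,(np.array(uv)+.5)/4-.5+[270,90],z)
a=P([(298,303),(377,261),(632,485),(553,542)],.016)
print((a*1000).round(1)[:,:2].tolist(),(a.mean(0)*1000).round(1))
for i,j in((3,0),(2,1)):
  d=a[i]-a[j];print(np.degrees(np.arctan2(-d[1],-d[0])),np.linalg.norm(d))
d=a[0]-a[1];print("y-axis deg",np.degrees(np.arctan2(d[1],d[0])),np.linalg.norm(d))
# predicted grip top corners in crop
for yaw in(-10.7,-9.5):
  c=np.r_[a.mean(0)[:2],0];r=R.from_euler("z",yaw,degrees=True)
  q=r.apply([[20,9,61],[20,-9,61],[-20,-9,61],[-20,9,61]])/1000.+c if 0 else r.apply(np.array([[20,9,61],[20,-9,61],[-20,-9,61],[-20,9,61]])/1000)+c
  print(((proj(g,q)-[270,90])*4).round(0).tolist())
crop(g,360,150,420,210,10,"pics/h.png")
E
```

```text
[[618.6, -127.0], [605.2, -179.2], [416.5, -140.1], [426.8, -85.4]] [ 516.8 -132.9   16. ]
-12.240611097589863 0.19623875567792143
-11.711246678840451 0.1927026205172186
y-axis deg 75.58900660883187 0.05394612245271052
[[427.0, 318.0], [453.0, 302.0], [509.0, 348.0], [483.0, 366.0]]
[[427.0, 319.0], [453.0, 302.0], [509.0, 348.0], [484.0, 366.0]]
```

View pics/h.png

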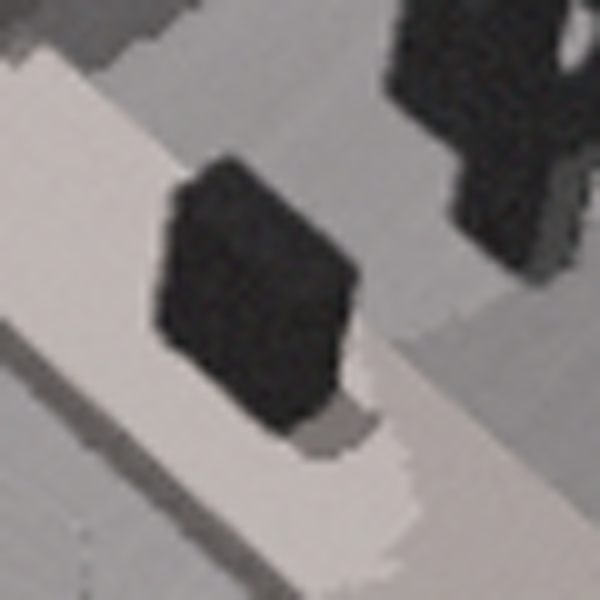

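```bash
python3 -c "
from h import *
rel([.518,-.1335,.12],79)"
```

```text
shift cm [ 0.04  5.6  -8.78] turn deg [-0.17  0.32  0.  ] t 6.5 F [-0.3  0.6 -0.1] w 0.864
```

```bash
python3 -m jog '[[[0,0,-3,-0.2,0.3,0,5],[0,0,-6,-0.2,0.3,0,5],[0,0,-8.8,-0.2,0.3,0,5],[0,2,-8.8,-0.2,0.3,0,5],[0,5.6,-8.8,-0.2,0.3,0,5],[0,5.6,-8.8,-0.2,0.3,0,5],[0,5.6,-8.8,-0.2,0.3,0,5]]]'
python3 - <<'E'
from h import *
rel([.518,-.1335,.053],79)
g=cams.grab_frame("side");crop(g,300,90,440,210,5,"pics/i2.png")
E
```

```text
time: 7.08
position: [0.5168, -0.1337, 0.1185]
tcp_rot: [-0.544, -0.449, 0.451, 0.547]
force: [-0.1, 0.2, 0.4]
width: 0.585
shift cm [ 0.04  6.55 -0.15] turn deg [-0.3   0.02  0.01] t 7.08 F [-0.1  0.2  0.4] w 0.585
```

View pics/i2.png

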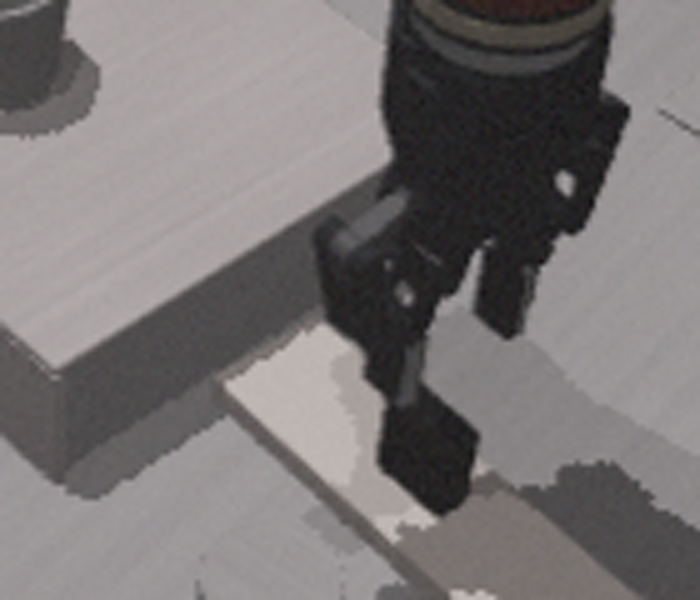

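The fingers sit on either side of the grip, so I'm descending and closing.

```bash
python3 -m jog '[[[0,1.5,-0.1,-0.3,0,0,5],[0,3.5,-0.1,-0.3,0,0,5],[0,5.5,-0.1,-0.3,0,0,5],[0,6.5,-0.1,-0.3,0,0,5],[0,6.5,-0.1,-0.3,0,0,5]]]'
python3 -c "
from h import *
rel([.518,-.1335,.053],79)"
python3 -m jog '[[[0,0,0,0,0,0,1],[0,0,0,0,0,0,1],[0,0,0,0,0,0,1],[0,0,0,0,0,0,1],[0,0,0,0,0,0,1],[0,0,0,0,0,0,1],[0,0,0,0,0,0,1]]]'
python3 -c "
from h import *
rel([.518,-.1335,.053],79)"
```

```text
time: 7.55
position: [0.5199, -0.1343, 0.0557]
tcp_rot: [0.547, 0.451, -0.448, -0.544]
force: [-0.1, -0.8, 0.5]
width: 0.584
shift cm [0.05 0.27 0.2 ] turn deg [0.38 0.02 0.  ] t 7.55 F [-0.1 -0.8  0.5] w 0.584
time: 8.13
position: [0.5216, -0.1351, 0.0579]
tcp_rot: [0.549, 0.452, -0.447, -0.542]
force: [-0.8, -1.0, 6.0]
width: 0.197
shift cm [0.09 0.48 0.39] turn deg [ 0.67 -0.01 -0.03] t 8.13 F [-0.8 -1.   6. ] w 0.197
```

```bash
python3 -m jog '[[[0,0,0,0,0,0,1],[0,0,0,0,0,0,1],[0,0,0,0,0,0,1]]]'
python3 -c "
from h import *
rel([.518,-.1335,.053],79);s=read_state();print(s['qpos'].round(3),s['qvel'].round(4))"
```

```text
time: 8.38
position: [0.5216, -0.1351, 0.0578]
tcp_rot: [0.549, 0.452, -0.447, -0.542]
force: [-0.2, -0.5, 5.7]
width: 0.198
shift cm [0.09 0.48 0.39] turn deg [ 0.67 -0.01 -0.03] t 8.38 F [-0.2 -0.5  5.7] w 0.198
[ 2.130e-01  7.210e-01 -1.000e-03  1.941e+00  2.000e-03  4.680e-01
  1.589e+00] [-0.0001  0.0003  0.      0.0004  0.0009 -0.0001 -0.001 ]
```

```bash
python3 -m jog '[[[0,-0.3,0.5,0,0,0,1],[0,-0.8,1.2,0,0,0,1],[0,-2,2,0,0,0,1],[0,-4,2,0,0,0,1],[0,-7,2,0,0,0,1],[0,-10,2,0,0,0,1],[0,-13,2,0,0,0,1],[0,-16,2,0,0,0,1],[0,-17,2,0,0,0,1],[0,-17,2,0,0,0,1]]]'
python3 - <<'E'
from h import *
rel([.518,-.1335,.053],79)
f=cams.grab_frame("top");cv2.imwrite("pics/j1.png",f["img"][:,:,::-1])
g=cams.grab_frame("side");cv2.imwrite("pics/j2.png",g["img"][:,:,::-1])
E
```

```text
time: 9.22
position: [0.4999, -0.1303, 0.2289]
tcp_rot: [0.549, 0.453, -0.447, -0.542]
force: [0.4, 0.5, -3.0]
width: 0.199
shift cm [ 0.03 17.61 -1.6 ] turn deg [ 0.79  0.03 -0.  ] t 9.22 F [ 0.4  0.5 -3. ] w 0.199
```

View pics/j2.png

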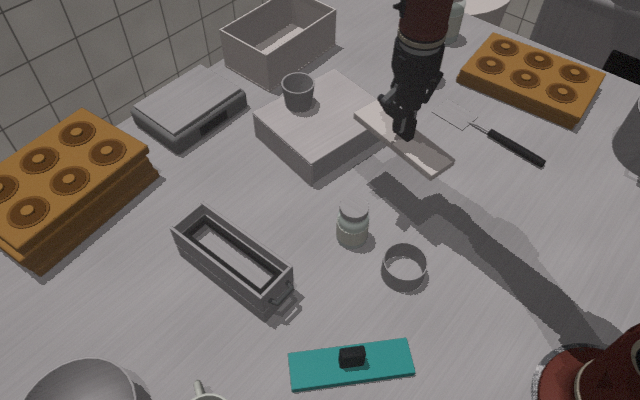

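```bash
python3 -c "
from h import *
rel([.613,.2015,.215],91.2)"
```

```text
shift cm [34.72  1.08 -4.99] turn deg [  0.36 -12.16  -0.03] t 9.32 F [ 0.1  0.1 -4.3] w 0.203
```

```bash
python3 -m jog '[[[2,0,0,0,-1,0,1],[5,0,-1,0,-3,0,1],[9,0,-2,0,-5,0,1],[13,0,-3,0,-7,0,1],[17,0,-4,0,-9,0,1],[21,0,-5,0,-11,0,1],[25,0.3,-5,0,-12.2,0,1],[29,0.6,-5,0,-12.2,0,1],[32.5,0.9,-5,0,-12.2,0,1],[34.7,1,-5,0,-12.2,0,1]]]'
python3 -m jog '[[[0,0,0,0,0,0,1],[0,0,0,0,0,0,1],[0,0,0,0,0,0,1]]]'
python3 - <<'E'
from h import *
rel([.613,.2015,.215],91.2)
f=cams.grab_frame("top");crop(f,150,80,310,280,3,"pics/k1.png")
g=cams.grab_frame("side");crop(g,140,80,340,340,3,"pics/k2.png")
E
```

```text
time: 10.15
position: [0.6122, 0.2066, 0.2126]
tcp_rot: [0.493, 0.507, -0.506, -0.493]
force: [0.2, 0.5, -3.3]
width: 0.197
time: 10.4
position: [0.6135, 0.1991, 0.214]
tcp_rot: [-0.497, -0.505, 0.505, 0.493]
force: [0.3, -0.3, -3.2]
width: 0.2
shift cm [ 0.24 -0.1   0.05] turn deg [ 0.22 -0.01 -0.3 ] t 10.4 F [ 0.3 -0.3 -3.2] w 0.2
```

View pics/k1.png

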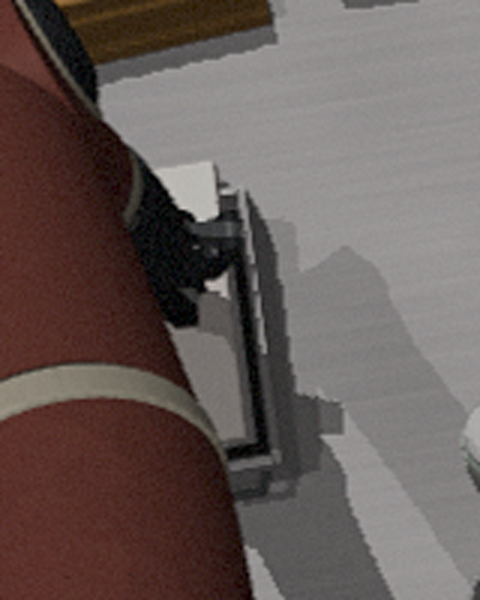

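View pics/k2.png

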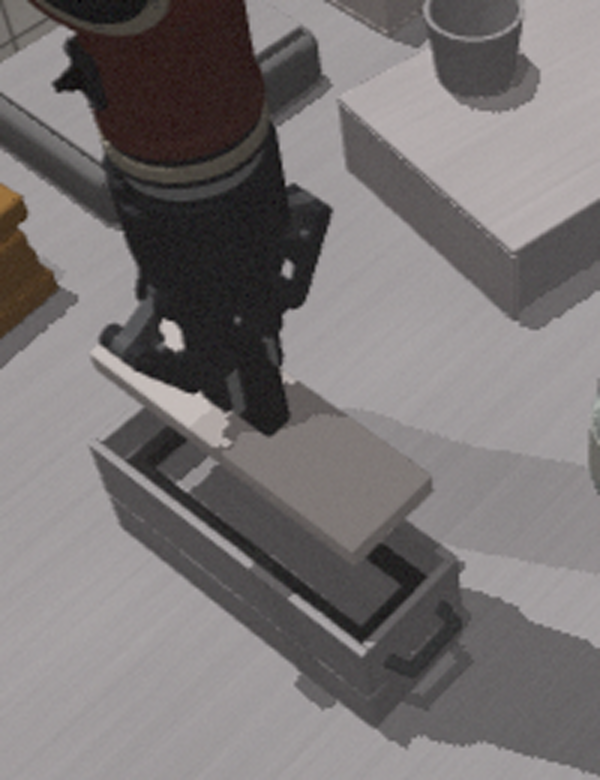

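```bash
python3 -m jog '[[[0.2,1,0,0,0,0,1],[0.2,2.5,0,0,0,0,1],[0.2,4,0,0,0,0,1],[0.2,5,0,0,0,0,1],[0.2,5.4,0,0,0,0,1],[0.2,5.4,0,0,0,0,1],[0.2,5.4,0,0,0,0,1],[0.2,5.4,0,0,0,0,1]]]'
python3 - <<'E'
from h import *
rel([.613,.2015,.158],91.2)
f=cams.grab_frame("top");crop(f,180,110,270,260,4,"pics/l1.png")
g=cams.grab_frame("side");crop(g,160,180,310,325,5,"pics/l2.png")
E
```

```text
time: 11.17
position: [0.6159, 0.2028, 0.1635]
tcp_rot: [0.498, 0.508, -0.503, -0.492]
force: [0.3, -0.3, -2.6]
width: 0.197
shift cm [-0.12  0.55  0.3 ] turn deg [ 0.6   0.   -0.07] t 11.17 F [ 0.3 -0.3 -2.6] w 0.197
```

View pics/l1.png

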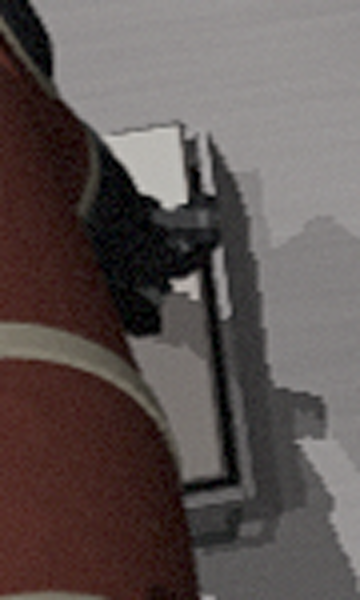

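View pics/l2.png

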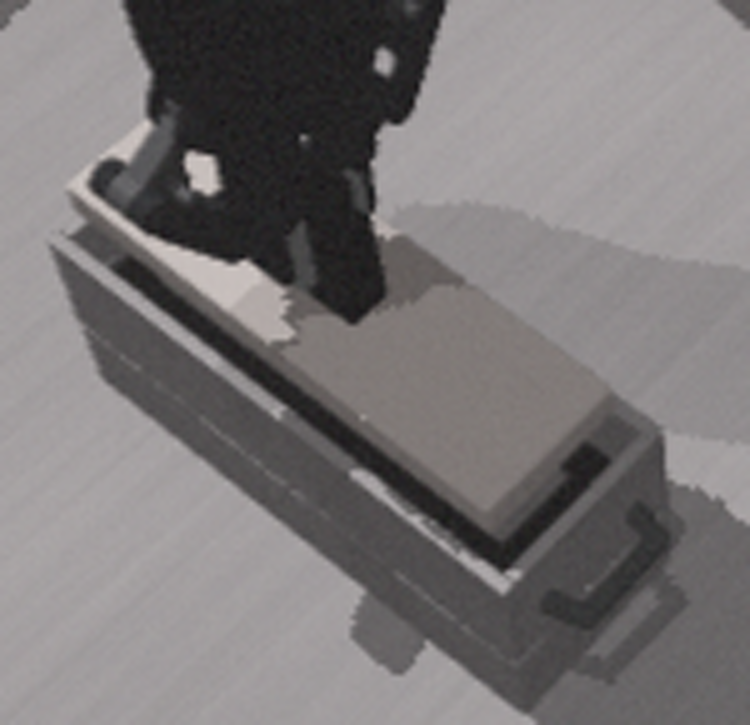

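```bash
python3 - <<'E'
from h import *
f=cams.grab_frame("top");g=cams.grab_frame("side")
s=read_state();print(s["position"],s["time"])
zt=s["position"][2]-.0579+.016
A=lambda f,x0,y0,k,uv,z: ray(f,(np.array(uv)+.5)/k-.5+[x0,y0],z)[:,:2]*1000
tt=A(f,190,130,4,[(42,75),(168,52),(213,415),(78,440)],.092)
ts=A(g,160,195,5,[(52,163),(208,40),(660,358),(505,518)],.092)
lt=A(f,180,110,4,[(183,123),(227,478)],zt);ls=A(g,160,180,5,[(68,190),(612,391),(489,515)],zt)
def tub(q):
    c=q.mean(0);d=(q[0]+q[1]-q[2]-q[3]);th=np.arctan2(d[1],d[0]);return c,th
for n,q,l,names in(("top",tt,lt,[(1,-1),(-1,-1)]),("side",ts,ls,[(1,1),(-1,-1),(-1,1)])):
    c,th=tub(q);print(n,"tub c",c.round(1),"yaw",np.degrees(th).round(2))
    for p,(a,b) in zip(l,names):
        d=p-c;ct,st=np.cos(th),np.sin(th);loc=np.array([ct*d[0]+st*d[1],-st*d[0]+ct*d[1]])
        print("  corner",(a,b),"local",loc.round(1),"off",(loc-[100*a,30*b]).round(1))
d=ls[0]-ls[2];print("lid yaw side",np.degrees(np.arctan2(d[1],d[0])),np.linalg.norm(d))
d=lt[0]-lt[1];print("lid yaw top",np.degrees(np.arctan2(d[1],d[0])),np.linalg.norm(d))
E
```

```text
[0.6155437  0.20280841 0.16332842] 11.3667
top tub c [611.4 199.4] yaw 0.7
  corner (1, -1) local [103.2 -28.6] off [3.2 1.4]
  corner (-1, -1) local [-99.6 -29.8] off [0.4 0.2]
side tub c [611.1 203.4] yaw 1.72
  corner (1, 1) local [99.1 29.1] off [-0.9 -0.9]
  corner (-1, -1) local [-97.9 -27. ] off [2.1 3. ]
  corner (-1, 1) local [-97.8  30.8] off [2.2 0.8]
lid yaw side 1.2096704395241227 196.83505434903617
lid yaw top 1.0499675490592248 202.82248213938553
```

```bash
python3 -c "
from h import *
rel([.6143,.2021,.138],91.1)"
python3 -m jog '[[[-0.1,0.3,0.1,0,0,0,1],[-0.1,0.6,0.1,0,0,0,1],[-0.1,0.9,0.1,0,0,0,1],[-0.1,1.2,0.1,0,0,0,1],[-0.1,1.2,0.1,0,0,0,1],[-0.1,1.2,0.1,0,0,0,1]]]'
python3 - <<'E'
from h import *
rel([.6143,.2021,.138],91.1)
f=cams.grab_frame("top");crop(f,180,110,270,260,4,"pics/m1.png")
g=cams.grab_frame("side");crop(g,160,180,310,325,5,"pics/m2.png")
E
```

```text
shift cm [-0.06  2.53  0.15] turn deg [ 0.57  0.12 -0.08] t 11.37 F [-0.2  0.6 -2.1] w 0.201
time: 11.87
position: [0.6141, 0.2016, 0.1501]
tcp_rot: [0.497, 0.507, -0.504, -0.492]
force: [0.1, -0.6, -3.6]
width: 0.2
shift cm [ 0.05  1.21 -0.01] turn deg [ 0.44  0.12 -0.12] t 11.87 F [ 0.1 -0.6 -3.6] w 0.2
```

View pics/m1.png

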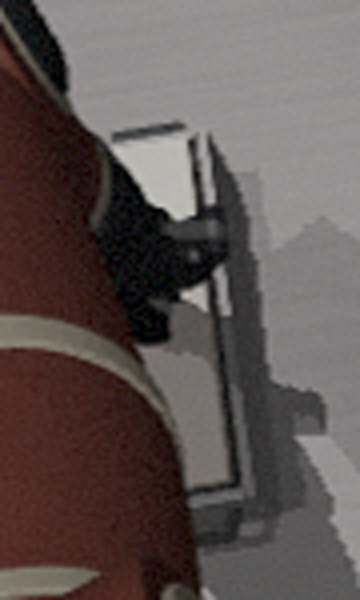

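View pics/m2.png

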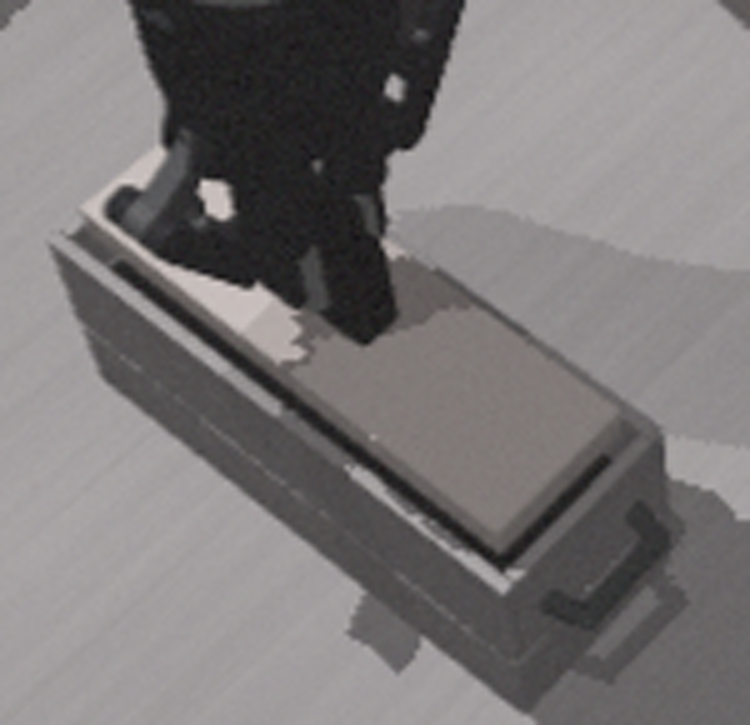

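```bash
python3 - <<'E'
from h import *
f=cams.grab_frame("top");g=cams.grab_frame("side")
s=read_state();print(s["position"],s["time"])
zt=s["position"][2]-.0579+.016
A=lambda f,x0,y0,k,uv,z: ray(f,(np.array(uv)+.5)/k-.5+[x0,y0],z)[:,:2]*1000
tt=A(f,190,130,4,[(42,75),(168,52),(213,415),(78,440)],.092)
ts=A(g,160,195,5,[(52,163),(208,40),(660,358),(505,518)],.092)
lt=A(f,180,110,4,[(187,132),(235,485)],zt);ls=A(g,160,180,5,[(81,210),(626,412),(500,543)],zt)
def tub(q):
    c=q.mean(0);d=(q[0]+q[1]-q[2]-q[3]);th=np.arctan2(d[1],d[0]);return c,th
for n,q,l,names in(("top",tt,lt,[(1,-1),(-1,-1)]),("side",ts,ls,[(1,1),(-1,-1),(-1,1)])):
    c,th=tub(q)
    for p,(a,b) in zip(l,names):
        d=p-c;ct,st=np.cos(th),np.sin(th);loc=np.array([ct*d[0]+st*d[1],-st*d[0]+ct*d[1]])
        print(n,"  corner",(a,b),"off",(loc-[100*a,30*b]).round(1))
E
```

```text
[0.61442628 0.20171681 0.15068633] 12.0667
top   corner (1, -1) off [2.9 2.2]
top   corner (-1, -1) off [-1.8 -1.2]
side   corner (1, 1) off [-1.8 -2.5]
side   corner (-1, -1) off [-1.1  0.6]
side   corner (-1, 1) off [-1.6  1.5]
```

```bash
python3 -m jog '[[[0,0.3,0,0,0,0,1],[0,0.6,0,0,0,0,1],[0,0.9,0,0,0,0,1],[0,1.2,0,0,0,0,1],[0,1.2,0,0,0,0,1],[0,1.2,0,0,0,0,1]]]'
python3 - <<'E'
from h import *
rel([.6143,.2021,.138],91.1)
g=cams.grab_frame("side");crop(g,160,180,310,325,5,"pics/n2.png")
E
```

```text
time: 12.57
position: [0.6142, 0.2015, 0.1381]
tcp_rot: [0.497, 0.507, -0.504, -0.492]
force: [-0.0, 0.1, -3.3]
width: 0.2
shift cm [ 0.06  0.01 -0.02] turn deg [ 0.44  0.12 -0.12] t 12.57 F [-0.   0.1 -3.3] w 0.2
```

View pics/n2.png

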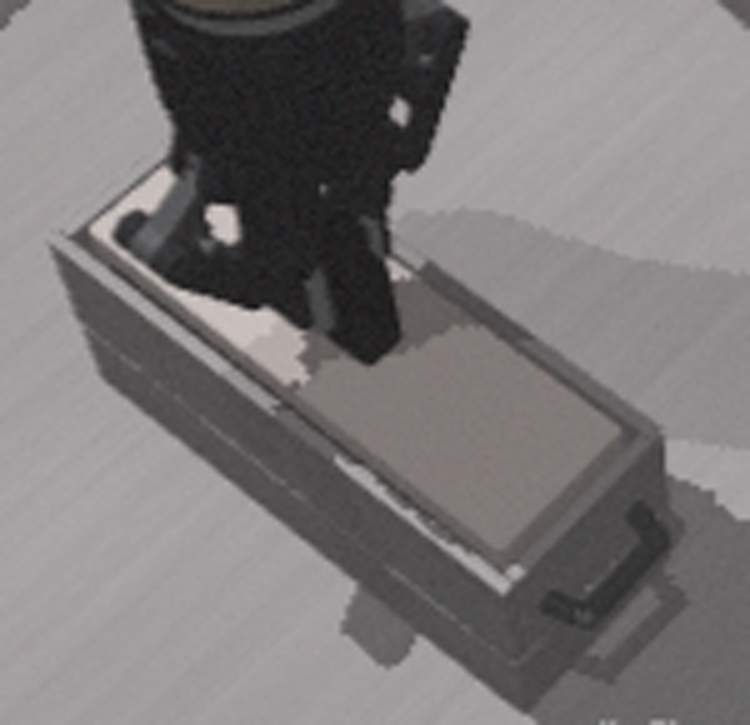

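The lid has entered the mouth with no side force. I'm continuing down onto the seal.

```bash
python3 -m jog '[[[0,0.3,0,0,0,0,1],[0,0.6,0,0,0,0,1],[0,0.9,0,0,0,0,1],[0,1.2,0,0,0,0,1],[0,1.2,0,0,0,0,1]]]'
python3 -m jog '[[[0,0.2,0,0,0,0,1],[0,0.4,0,0,0,0,1],[0,0.5,0,0,0,0,1],[0,0.5,0,0,0,0,1],[0,0.5,0,0,0,0,1]]]'
```

```text
time: 13.03
position: [0.6145, 0.2015, 0.1277]
tcp_rot: [0.497, 0.507, -0.504, -0.492]
force: [-1.8, -0.4, 2.3]
width: 0.198
time: 13.45
position: [0.6145, 0.2015, 0.1234]
tcp_rot: [0.497, 0.507, -0.503, -0.492]
force: [-4.8, -2.0, 5.9]
width: 0.2
```

```bash
python3 -m jog '[[[0,0.2,0,0,0,0,1],[0,0.4,0,0,0,0,1],[0,0.5,0,0,0,0,1],[0,0.5,0,0,0,0,1]]]'
python3 - <<'E'
from h import *
rel([.6143,.2021,.122],91.1)
g=cams.grab_frame("side");crop(g,160,180,310,325,5,"pics/o2.png")
E
```

```text
time: 13.78
position: [0.6145, 0.2014, 0.1218]
tcp_rot: [0.498, 0.507, -0.503, -0.492]
force: [-8.7, -3.7, 23.0]
width: 0.2
shift cm [ 0.07 -0.02  0.01] turn deg [ 0.54  0.08 -0.09] t 13.78 F [-8.7 -3.7 23. ] w 0.2
```

View pics/o2.png

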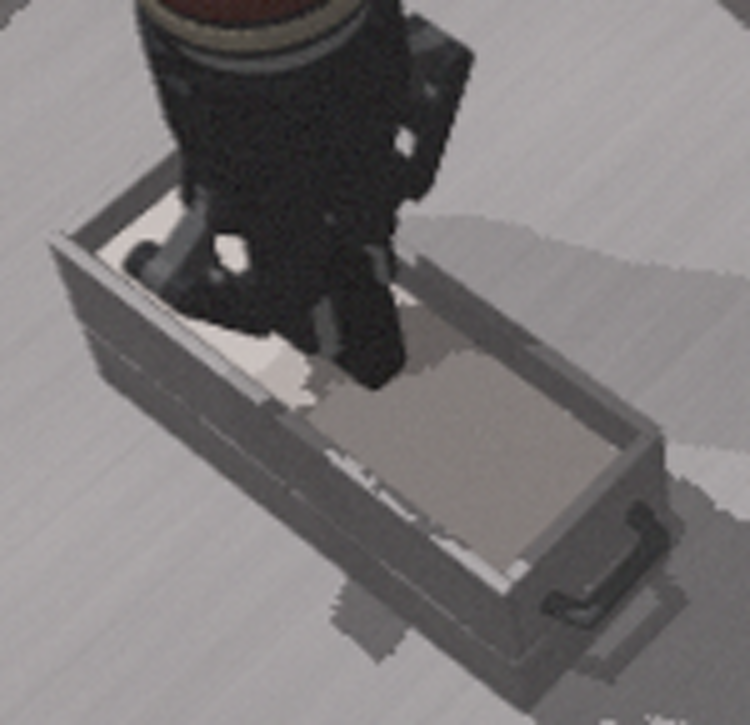

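```bash
python3 -m jog '[[[0,0.2,0,0,0,0,1],[0,0.4,0,0,0,0,1],[0,0.4,0,0,0,0,1],[0,0.4,0,0,0,0,1],[0,0.4,0,0,0,0,1]]]'
python3 -c "
from h import *
rel([.6143,.2021,.122],91.1)"
```

```text
time: 14.25
position: [0.6145, 0.2014, 0.1217]
tcp_rot: [0.498, 0.507, -0.503, -0.492]
force: [-15.8, -7.1, 39.7]
width: 0.203
shift cm [ 0.07 -0.03  0.02] turn deg [ 0.61  0.08 -0.08] t 14.25 F [-15.8  -7.1  39.7] w 0.203
```

```bash
python3 -m jog '[[[0,-0.4,0,0,0,0,1],[0,-0.7,0,0,0,0,1],[0,-0.7,0,0,0,0,1],[0,-0.7,0,0,0,0,1]]]'
python3 -m jog '[[[0,0,0,0,0,0,3.4],[0,0,0,0,0,0,3.4],[0,0,0,0,0,0,3.4],[0,0,0,0,0,0,3.4]]]'
python3 -m jog '[[[0,-0.5,0,0,0,0,3.4],[0,-1.5,0,0,0,0,3.4],[0,-4,0,0,0,0,3.4],[0,-7,0,0,0,0,3.4],[0,-10,0,0,0,0,3.4],[0,-10,0,0,0,0,3.4],[0,-10,0,0,0,0,3.4]]]'
python3 - <<'E'
from h import *
rel([.6143,.2021,.122],91.1)
f=cams.grab_frame("top");crop(f,180,110,270,260,4,"pics/p1.png")
g=cams.grab_frame("side");crop(g,160,180,310,325,5,"pics/p2.png")
E
```

```text
time: 14.58
position: [0.6149, 0.2016, 0.1219]
tcp_rot: [0.497, 0.507, -0.503, -0.492]
force: [-6.1, -2.8, 12.0]
width: 0.199
time: 14.92
position: [0.6146, 0.2016, 0.1188]
tcp_rot: [0.497, 0.507, -0.504, -0.492]
force: [0.2, 0.1, 0.2]
width: 0.397
time: 15.5
position: [0.6151, 0.2023, 0.223]
tcp_rot: [0.498, 0.509, -0.502, -0.491]
force: [0.3, -0.7, -0.4]
width: 0.401
shift cm [-0.02 10.1   0.23] turn deg [0.84 0.12 0.01] t 15.5 F [ 0.3 -0.7 -0.4] w 0.401
```

View pics/p2.png

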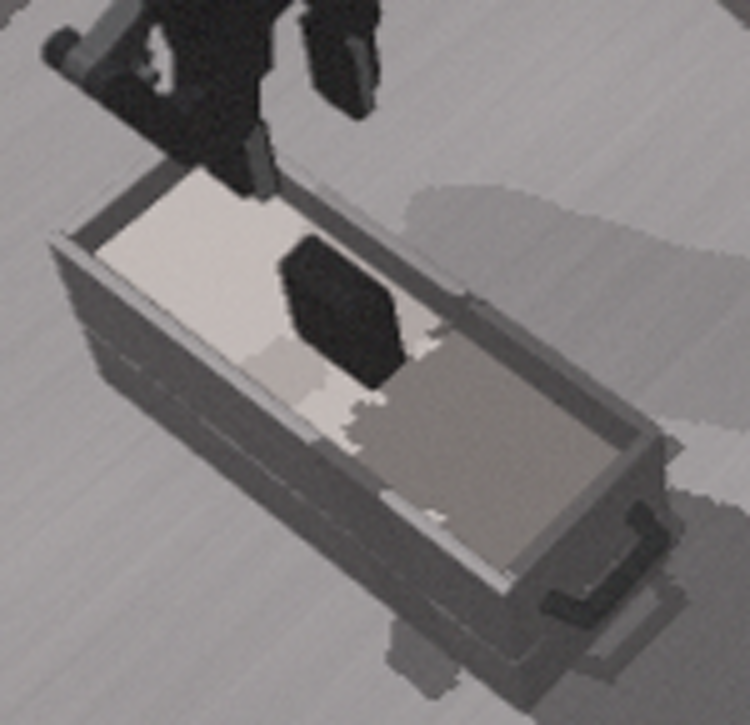

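The lid is released and looks flat in the mouth. I'll verify its height and press it firmly again with shut fingers on the grip top, expecting contact near TCP z 0.150.

```bash
python3 -m jog '[[[0,0,0.3,0,0,0,0],[0,0,0.3,0,0,0,0],[0,0,0.3,0,0,0,0],[0,0,0.3,0,0,0,0],[0,2,0.3,0,0,0,0],[0,4,0.3,0,0,0,0],[0,6,0.3,0,0,0,0],[0,6.5,0.3,0,0,0,0],[0,6.5,0.3,0,0,0,0]]]'
python3 -m jog '[[[0,0.2,0,0,0,0,0],[0,0.4,0,0,0,0,0],[0,0.6,0,0,0,0,0],[0,0.8,0,0,0,0,0],[0,0.8,0,0,0,0,0],[0,0.8,0,0,0,0,0]]]'
```

```text
time: 16.35
position: [0.6101, 0.2011, 0.1524]
tcp_rot: [0.497, 0.505, -0.505, -0.493]
force: [-0.7, -0.1, 1.2]
width: -0.002
time: 16.85
position: [0.6122, 0.2019, 0.1502]
tcp_rot: [0.498, 0.508, -0.502, -0.492]
force: [-2.7, -0.4, 10.3]
width: 0.001
```

```bash
python3 -m jog '[[[0,0.3,0,0,0,0,0],[0,0.6,0,0,0,0,0],[0,0.6,0,0,0,0,0],[0,0.6,0,0,0,0,0]]]'
python3 -m jog '[[[0,-0.8,0,0,0,0,0],[0,-2,0,0,0,0,0],[0,-5,0,0,0,0,0],[0,-9,0,0,0,0,0],[0,-13,0,0,0,0,0],[0,-15,0,0,0,0,0],[-4,-15,4,0,0,0,0],[-8,-15,8,0,0,0,0],[-12,-15,10,0,0,0,0],[-16,-15,10,0,0,0,0]]]'
python3 -m jog '[[[-4,0,0,0,0,0,0],[-8,0,0,0,0,0,0],[-12,0,0,0,0,0,0],[-14,0,0,0,0,0,0],[-14,0,0,0,0,0,0],[-14,0,0,0,0,0,0]]]'
python3 - <<'E'
from h import *
f=cams.grab_frame("top");crop(f,190,130,260,260,4,"pics/q1.png")
g=cams.grab_frame("side");crop(g,160,180,310,325,5,"pics/q2.png");cv2.imwrite("pics/q3.png",g["img"][:,:,::-1])
E
```

```text
time: 17.18
position: [0.6122, 0.2019, 0.1499]
tcp_rot: [0.498, 0.509, -0.502, -0.491]
force: [-12.1, -4.2, 35.7]
width: -0.002
time: 18.02
position: [0.517, 0.0671, 0.2907]
tcp_rot: [0.495, 0.508, -0.505, -0.491]
force: [1.0, -0.3, 0.8]
width: 0.003
time: 18.52
position: [0.523, -0.0754, 0.2906]
tcp_rot: [0.498, 0.506, -0.503, -0.493]
force: [0.5, 0.0, 0.3]
width: 0.002
```

View pics/q1.png

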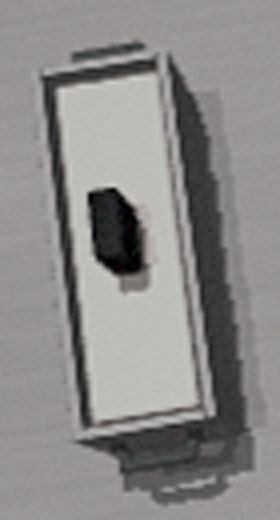

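View pics/q2.png

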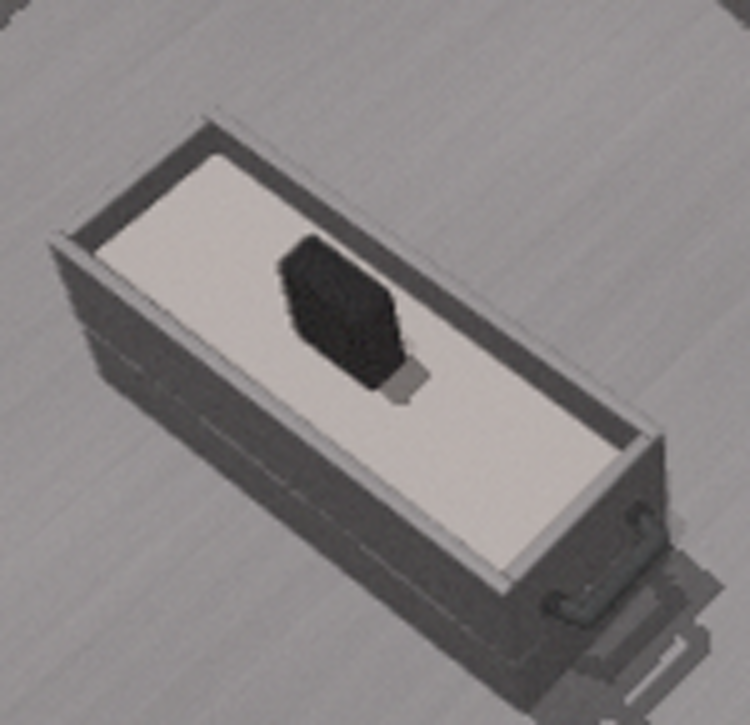

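View pics/q3.png

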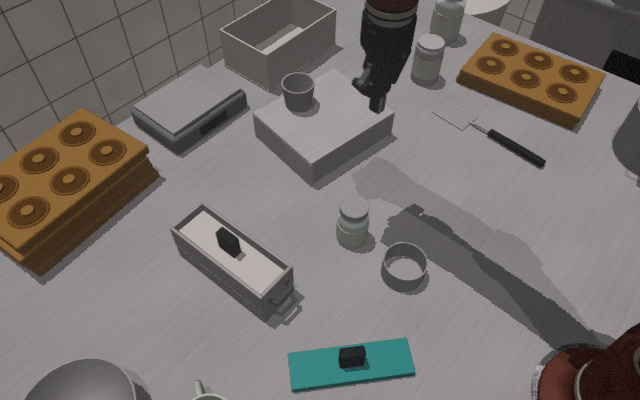

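```bash
python3 - <<'E'
from h import *
f=cams.grab_frame("top");g=cams.grab_frame("side")
A=lambda f,x0,y0,k,uv,z: ray(f,(np.array(uv)+.5)/k-.5+[x0,y0],z)[:,:2]*1000
# visible lid top corners, assumed at z=.080, vs tub centre of same view
ls=A(g,160,180,5,[(217,154)],.080);tc=A(g,160,195,5,[(52,163),(208,40),(660,358),(505,518)],.092)
lt=A(f,190,130,4,[(155,70),(199,405),(95,423)],.080);tt=A(f,190,130,4,[(42,75),(168,52),(213,415),(78,440)],.092)
for n,l,q in(("side",ls,tc),("top",lt,tt)):
    c=q.mean(0);d=q[0]+q[1]-q[2]-q[3];th=np.arctan2(d[1],d[0]);M=np.array([[np.cos(th),np.sin(th)],[-np.sin(th),np.cos(th)]])
    print(n,((l-c)@M.T).round(1).tolist())
# grip top centre at z .125 
for n,ff,x0,y0,k,uv in(("side",g,160,180,5,(337,265)),("top",f,190,130,4,(108,208))): pass
crop(g,200,215,255,265,12,"pics/r2.png")
E
```

```text
side [[99.3, -30.8]]
top [[103.1, -25.8], [-97.2, -28.1], [-97.9, 30.1]]
```

View pics/r2.png

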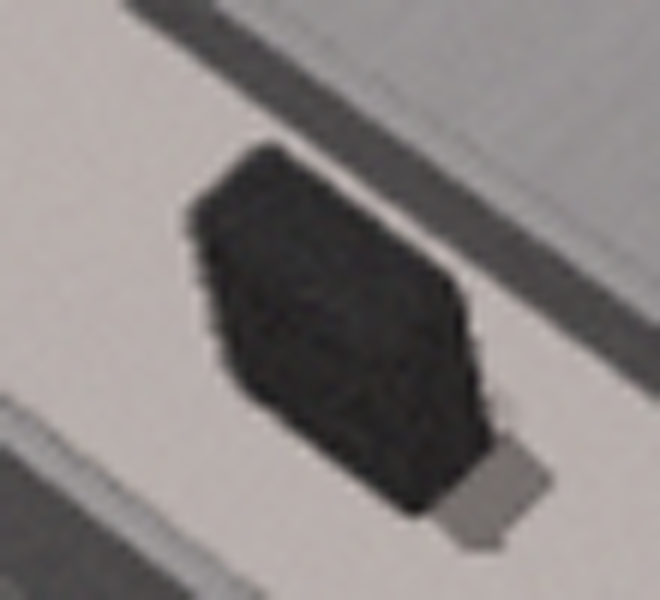

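Several checks agree. Under the press, the grip top stopped hard at 125 mm. The visible lid corners, taken at the home height, match the tub to within about 3–4 mm. The jar at (353,225) is unmoved. I'm handing in.

```bash
python3 -c "
from workcell import job_done
print(job_done())"
```

```text
the job is handed in; nothing more can be done
None
```

The tub is covered and the job is handed in; my last checks all point to the lid being fully home. I drew the white lid out about 13.5 cm by its protruding end and let it go flat on the worktop. I then took it by the black grip, lowered it into the tub's mouth without it catching, pressed it home and released it.

- **Height:** while gripped, the lid stopped hard at the expected height under about 40 N. A second press with shut fingers on the grip top, at about 36 N, stopped at the expected 125 mm with no further travel. The seal cannot be seen directly, so its position is inferred from this.
- **Position and tilt:** the last pictures show the lid flat and evenly recessed, with the robot clear of it. Lid corners measured at the home height agree with a centred lid to within 1–4 mm. The two cameras disagree by up to 4 mm sideways and about 1° in the tub's turn, so the centring is not known more closely than that.
- **Jar:** it looked unmoved in the last picture.

The clock read about 18.5 s after the last move, well inside the 61 s limit.

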